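# Line up and press home the plunger of a clay extruder

## Robot

A 6-joint arm with a two-finger parallel gripper is mounted at the origin on the work surface. World frame = base frame: x ahead of the robot, y to its left, z up, the work surface at z = 0. Lengths are in m, angles in rad, forces in N, time in s.
With the tool pointing down it reaches from about 0.275 to 0.725 m from the base axis. Payload 5.6 kg.
Tool frame: the origin (TCP) lies at the very end of the fingers, on their centre line; the grasp point (between the pads) lies 19 mm behind it (manip.pinch_z is the x of the grasp point in the tool frame, in m); x points along the fingers, z is the direction in which the jaws open and shut, and the axes are right-handed (so a half turn about x gives the same grasp; the last joint's range is limited). The gripper opens to 85 mm and grips with 20 to 120 N. Pads are 22 mm wide; open, the fingers measure 114 mm over their backs; the gripper's body (76 mm by 85 mm) begins 54 mm behind the grasp point. The pads swing forward as they close: fully open they stand 13 mm farther back than shut.
Start: joints at [-0.907, 0.255, 0.108, 0, -1.424, -0.285], TCP at [0.203, -0.511, 0.231] pointing down, gripper open.
Joint ranges: [-2.95, 2.95], [-1.21, 1.97], [-1.09, 1.5], [-2.87, 1.71], [-2.94, -0.07], [-3.05, 3.05]. Speed limits (rad/s): [2.57, 2.57, 3.14, 3.14, 3.14, 3.14].

## Interface

Orientations are given as a 3x3 rotation matrix whose columns are the frame's x, y, z axes.
In Python, from cell import manip gives the robot as it stands.
- The arm moves only by the tool apply_moves, never from a script. Its argument "targets" is a list of rows, each a list of 3 entries, a list of its own where there are three numbers: the turn, a rotation vector about the tool's x, y, z in units of 5 degrees (1.0 is 5 degrees), then the shift along the tool's x, y, z in units of 40 mm (1.0 is 40 mm), then the gripper command: -1 is shut, 1 is fully open, values between are in proportion. A call has 1 to 5 rows; each row shifts and turns the pose as measured when the row begins, along the tool's axes as they then stand; what a row does not reach is not made up. A row lasts 1/12 s, in which the tool goes at most 41.7 mm and 7.16 degrees, less where a joint would pass 70% of its speed; a pose out of reach is approached as far as the arm can. A call is refused whole if a number of a shift passes 1 or a number of a turn 1, either way. A call with a gripper value outside its range is refused whole. The fingers move at their own pace and stop on an object; "force" is the grip in N (left out, the last holds). Time passes only in rows, so rows that do not move let the fingers close. It gives the time, the measured TCP pose, the force and the opening at its end, in the units of the state.
- manip.read_state(): the state, without advancing time (a new reading comes with each control period).
- manip.capture(name): name is "scene" or "side" or "wrist"; returns a dict with "image" (400x640x3 uint8, red, green, blue), "intrinsics" (3x3 intrinsics, pixels), "R" (3x3) and "t" (3): a world point X has camera coordinates R X + t; the wrist camera has in their place "hand_eye" (4x4, takes a point from camera to tool coordinates, whose origin is the TCP and whose axes are the tool frame's). Camera axes: x right, y down, z forward; pixel columns grow to the right and rows downward; lengths in m; the calibration is good to about 2 mm. The wrist camera is an equidistant fisheye: a pixel r from the principal point sees the ray r / f radians off the axis. A picture is of the moment at which its call begins: read the wrist's pose just before it. There is no depth.
- manip.hand_in(): hands the job in, once; it reports no verdict.
The state is a dict: "time_s": time; "joints": joint angles; "dq": joint speeds; "joint_torque": joint torques, N m; "tcp_pos": TCP position; "tool_rot": TCP orientation; "force": force on the tool from outside, world axes, zero at the start; "ft_torque": the same for the moment, N m; "grip_width": finger opening in m.
Only numpy, scipy, OpenCV 4.12 (cv2) and the standard library are available. Lean on these libraries where they do the work, as an engineer would, in place of code of your own. Each camera call takes 0.05 s, during which the arm holds its last target.

## Task

Put the clay extruder's plunger back in: turn the plunger by its T-handle until its flat shank lines up with the slot in the cap plate, then push it straight down until its collar sits fully home on the plate. Leave the two pots standing beside the extruder where they are.

Things in the scene. Friction and masses are not known exactly. Their poses are not given: they have to be found in the camera images.
- extruder: Clay extruder, fixed: wooden board 150 x 150 x 22 mm, upright steel barrel 84 mm across, on it an aluminium cap plate 100 (x) by 130 (y) by 16 mm, top face 170 mm above the origin. Origin: centre of the board's underside, on the barrel's axis, on the table; z up.
- slot (a point): Centre of the hole in the cap plate, at its top face. The hole goes through: a 30 mm bore with a slot 16 mm wide and 68 mm long, running along y of point and extruder (the plate's longer side).
- plunger: Plunger, 0.4 to 0.7 kg, upright in the extruder, captured by a disc inside the barrel: it turns and slides but cannot come out. Origin: on its axis, at the underside of its 42 mm collar; z up. Starts 58 mm above the plate and 0.5 rad or more out of line; stays where left. Enters within about 0.08 rad of line, half a turn being the same; then 8 to 14 N on the hub moves it down. Home: origin at plate top.
- shank_foot (a point): Lower end of the flat steel shank, on the plunger's axis, 55 mm below its origin, about 3 mm above the cap plate at the start. The shank reaches from here up to the collar: 64 mm wide along the plunger's y, 8 mm thick along x, the last 4 mm tapered. Below it is a round 28 mm rod, greased.
- bar_end (a point): One end of the wooden T-handle bar, 75 mm along the plunger's +y from its axis and 40 mm above its origin. The bar is round, 18 mm thick, 150 mm long, along the plunger's y on both sides, in line with the flat of the shank.
- hub_top (a point): Centre of the flat top of the plunger's round steel hub (28 mm across), on its axis, 55 mm above its origin: the place to press.
- jar: Pale bisque jar, unfixed, 84 mm across and 100 mm tall, standing upright on the table about 0.16 m to one side of the extruder's axis. Origin: centre of its underside.
- crock: Dark brown unfired crock, unfixed, 84 mm across and 92 mm tall, standing upright on the table about 0.16 m to one side of the extruder's axis, on the other side from the jar. Origin: centre of its underside.
There are look-alikes about, which are no part of the job. What is shaped like the extruder but blue, purple or turquoise is not meant.

How it is judged:
At the end, for the whole second after the job is handed in: The plunger's shank is through the slot and its collar is down on the cap plate within 4 mm, the plunger upright and at rest on the barrel's axis (within 6 mm) with its bar along the slot (within 0.2 rad); jar and crock stand upright within 30 mm of where they were (z of plunger in the frame of extruder below 0.174 m and horizontal distance between plunger and extruder below 0.006 m and angle between the y axis of plunger and the y axis of extruder, either way round below 0.2 rad and angle between plunger's own z axis and vertical below 0.1 rad and linear speed of plunger below 0.02 m/s and distance of each of jar, crock from where it was at the start of the episode below 0.03 m and angle between each of jar, crock's own z axis and vertical below 0.2 rad); the robot touches nothing.
It fails at once if the jar or the crock is knocked over (angle between any of jar, crock's own z axis and vertical above 0.5 rad).
It also fails if it takes over 54 s, if anything falls off the work surface, if the arm or the gripper's body presses on something with over 40 N, if the wrist force passes 120 N, or if a joint passes its speed limit or range.

## Working session

There is one attempt and no reset: what is moved stays moved. The work goes in short steps, Python scripts to look and compute and a tool call to move; the robot and the scene stay as the last step left them, time stands still between calls to the robot, and variables do not carry over. Pictures are saved under pics/ and viewed, and the job is handed in when it is done.

Besides the shell and the picture viewer there is one more tool, called after "Request:" as a command line: name --argument value ..., lists and objects as JSON in quotes. apply_moves: Moves the arm, as the interface text tells. Its arguments: {"type":"object","properties":{"targets":{"type":"array","items":{"type":"array"}},"force":{"type":"number"}},"required":["targets"]}

```bash
mkdir -p pics; ls
python3 - <<'E'
from cell import manip
import cv2,pickle
d={}
s=manip.read_state(); print(s['time_s'],s['tcp_pos'],s['tool_rot'],s['grip_width'],manip.pinch_z)
for n in("scene","side","wrist"):
    c=manip.capture(n); d[n]=c
    cv2.imwrite(f"pics/{n}0.png",c["image"][:,:,::-1])
    print(n,c["intrinsics"],c.get("R"),c.get("t"),c.get("hand_eye"))
d['s']=s
pickle.dump(d,open("c0.pkl","wb"))
E
```

```text
pics
0.0 [ 0.20326701 -0.51051319  0.23038567] [[-7.69454901e-04 -9.29123680e-01 -3.69768298e-01]
 [ 1.77173423e-03 -3.69769094e-01  9.29121993e-01]
 [-9.99998134e-01  5.97863218e-05  1.93068087e-03]] 0.08525058849045249 -0.0187
scene [[380.3496746    0.         318.02046138]
 [  0.         380.3496746  205.86420889]
 [  0.           0.           1.        ]] [[ 0.37963359  0.92513268 -0.00280371]
 [ 0.71666652 -0.29600207 -0.63148386]
 [-0.58503626  0.23772316 -0.77538395]] [-0.24168613 -0.17376655  1.36037692] None
side [[366.55729263   0.         327.95005977]
 [  0.         366.55729263 193.67445291]
 [  0.           0.           1.        ]] [[ 0.87982666 -0.47528726 -0.0026575 ]
 [-0.45044448 -0.8320287  -0.32377155]
 [ 0.15167338  0.2860599  -0.94613156]] [-0.34629405  0.33060974  1.17776839] None
wrist [[309.70691629   0.         315.32360789]
 [  0.         309.70691629 201.63650677]
 [  0.           0.           1.        ]] None None [[ 1.10270463e-03 -2.65694565e-01  9.64056628e-01 -1.41605441e-01]
 [-3.83185359e-04 -9.64057256e-01 -2.65694300e-01  6.57780113e-02]
 [ 9.99999319e-01 -7.64300507e-05 -1.16488066e-03  2.37228690e-04]
 [ 0.00000000e+00  0.00000000e+00  0.00000000e+00  1.00000000e+00]]
```

View pics/scene0.png

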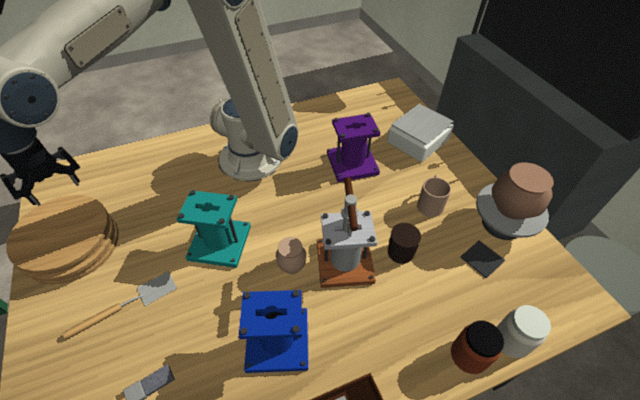

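View pics/side0.png

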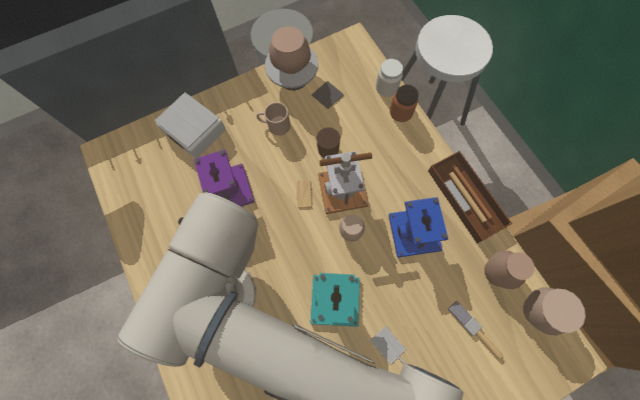

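View pics/wrist0.png

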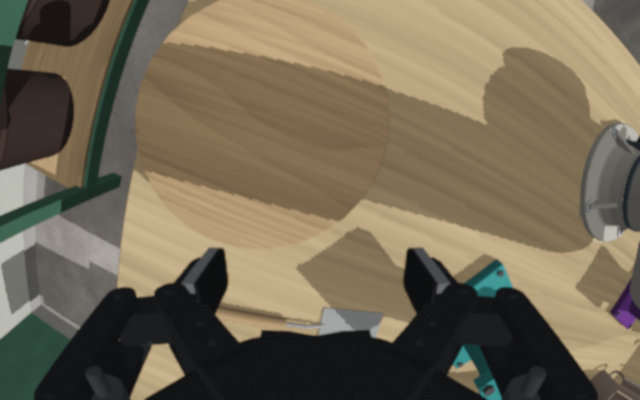

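The three bare extruder shapes are the turquoise (scene 210,210), blue (275,315) and purple (356,130) ones. The silver plate with the wooden T-handle at scene (348,225) / side (345,175) fits the description. I'll enlarge it to confirm.

Run:
```python
import cv2,pickle
import numpy as np
d=pickle.load(open("c0.pkl","rb"))
a=d['scene']['image'][170:290,260:430,::-1]; b=d['side']['image'][115:245,280:410,::-1]
a=cv2.resize(a,(510*780//1000,360*780//1000),interpolation=3) if 0 else cv2.resize(a,None,fx=4.5,fy=4.5,interpolation=3)
b=cv2.resize(b,None,fx=4.5,fy=4.5,interpolation=3)
cv2.imwrite("pics/a.png",a);cv2.imwrite("pics/b.png",b)
```

```text
(no output)
```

View pics/a.png

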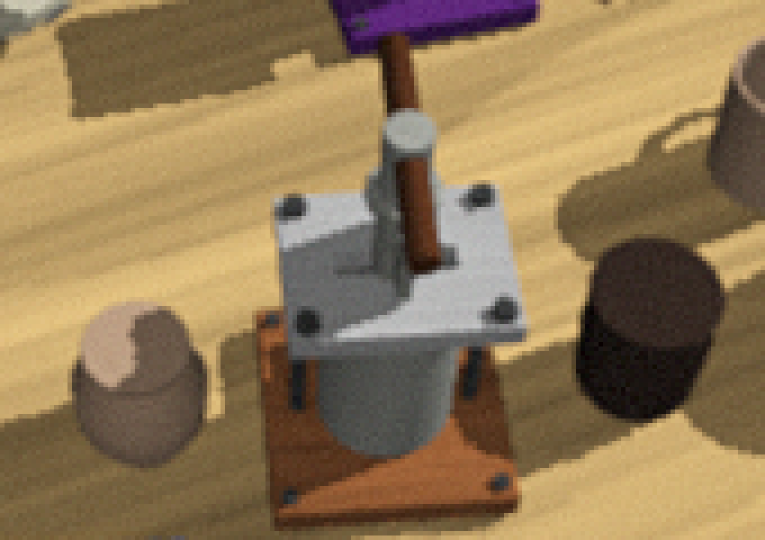

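View pics/b.png

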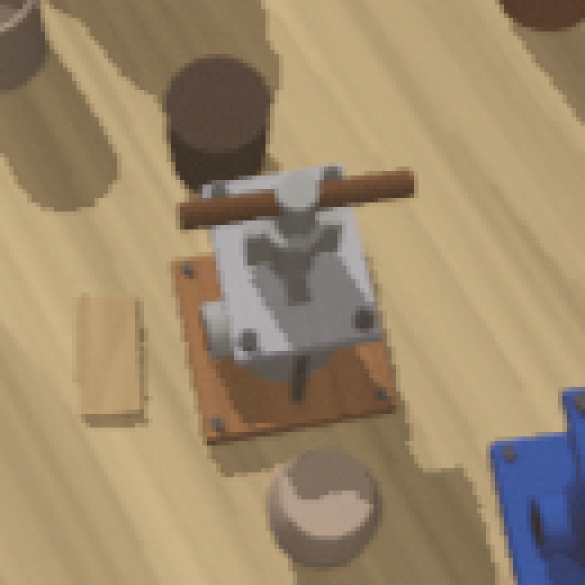

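The crops confirm it: silver plate, steel barrel, orange-brown board, and the T-handle turned well out of line with the slot. The pale jar is at scene (292,255) and the dark crock at (404,243). Now I'll measure.

```bash
cat > h.py <<'E'
import numpy as np
def ray(c,uv):
    K=c['intrinsics'];R=c['R'];t=c['t']
    d=R.T@np.linalg.solve(K,[uv[0],uv[1],1.]);return -R.T@t,d/np.linalg.norm(d)
def plane(c,uv,z):
    o,d=ray(c,uv);return o+d*(z-o[2])/d[2]
def tri(c1,u1,c2,u2):
    o1,d1=ray(c1,u1);o2,d2=ray(c2,u2)
    s=np.linalg.lstsq(np.c_[d1,-d2],o2-o1,rcond=None)[0]
    a=o1+s[0]*d1;b=o2+s[1]*d2;return (a+b)/2,np.linalg.norm(a-b)
E
python3 - <<'E'
import pickle,numpy as np
from h import *
np.set_printoptions(precision=4,suppress=True)
d=pickle.load(open("c0.pkl","rb"));A=d['scene'];B=d['side']
fa=lambda u,v:(260+u/4.5-.4,170+v/4.5-.4); fb=lambda u,v:(280+u/4.5-.4,115+v/4.5-.4)
for nm,c,f,ps in(("scene",A,fa,[(275,200),(493,186),(526,330),(292,346)]),("side",B,fb,[(203,188),(340,167),(383,335),(235,358)])):
    P=np.array([plane(c,f(*p),.17)[:2] for p in ps]);print(nm,P,"ctr",P.mean(0))
    for i in range(4):
        e=P[(i+1)%4]-P[i];print(np.linalg.norm(e),np.degrees(np.arctan2(e[1],e[0])))
for nm,c,f,ps in(("board scene",A,fa,[(255,312),(275,518),(518,505)]),("board side",B,fb,[(175,262),(398,405),(208,440)])):
    P=np.array([plane(c,f(*p),.022)[:2] for p in ps]);print(nm,P)
print("hub",tri(A,fa(410,124),B,fb(299,182)))
print("hub plane .283",plane(A,fa(410,124),.283),plane(B,fb(299,182),.283))
z=.268
print("bar axis side ends",plane(B,fb(181,214),z),plane(B,fb(413,184),z))
print("bar scene ends",plane(A,fa(396,40),z),plane(A,fa(426,265),z))
print('jar',plane(A,fa(133,345),.1),plane(B,fb(325,500),.1),'crock',plane(A,fa(656,285),.092),plane(B,fb(218,103),.092))
E
```

```text
scene [[0.4557 0.0823]
 [0.4942 0.2025]
 [0.5897 0.1735]
 [0.5509 0.0526]] ctr [0.5226 0.1277]
0.12621807533024543 72.21643709786711
0.09973438554678034 -16.90368937102431
0.12693789897071722 -107.7807294265542
0.09973220645814723 162.6827645192162
side [[0.4932 0.2049]
 [0.5852 0.1733]
 [0.5487 0.051 ]
 [0.4529 0.0842]] ctr [0.52   0.1284]
0.09723143308061426 -18.913461832587927
0.1276137254133317 -106.59803502712121
0.10139747527318124 160.89000007960445
0.12716557463952552 71.53271190520294
board scene [[0.4295 0.0795]
 [0.5707 0.0349]
 [0.6181 0.1725]]
board side [[0.4747 0.2201]
 [0.5689 0.0359]
 [0.4288 0.0803]]
hub (array([0.5223, 0.1293, 0.2895]), np.float64(0.0032764444337264912))
hub plane .283 [0.5179 0.1303 0.283 ] [0.5243 0.1336 0.283 ]
bar axis side ends [0.4522 0.1554 0.268 ] [0.591  0.1038 0.268 ]
bar scene ends [0.4497 0.1554 0.268 ] [0.5911 0.1052 0.268 ]
jar [ 0.4731 -0.0148  0.1   ] [ 0.4699 -0.0167  0.1   ] crock [0.5482 0.2943 0.092 ] [0.5531 0.294  0.092 ]
```

Request:
apply_moves --targets '[[[0,0,0],[-1,0,0],1],[[0,0,0],[-1,0,0],1],[[0,0,0],[-1,0,0],1],[[0,0,0],[-0.6,-0.5,0.4],1],[[0,0,0],[0,-0.75,0.65],1]]'

```text
time_s: 0.57
tcp_pos: [0.2304, -0.4518, 0.3707]
tool_rot: [[-0.015, -0.932, -0.363], [0.022, -0.363, 0.932], [-1.0, 0.006, 0.026]]
force: [0.3, 0.8, -0.2]
grip_width: 0.0857
```

Request:
apply_moves --targets '[[[0,0,0],[0,-0.75,0.65],1],[[0,0,0],[0,-0.75,0.65],1],[[0,0,0],[0,-0.75,0.65],1],[[0,0,0],[0,-0.75,0.65],1],[[0,0,0],[0,-0.75,0.65],1]]'

```text
time_s: 0.98
tcp_pos: [0.3254, -0.2701, 0.3738]
tool_rot: [[-0.013, -0.934, -0.357], [0.022, -0.357, 0.934], [-1.0, 0.004, 0.025]]
force: [1.6, -0.4, 0.6]
grip_width: 0.0849
```

Request:
apply_moves --targets '[[[0,0,0],[0,-0.75,0.65],1],[[0,0,0],[0,-0.75,0.65],1],[[0,0,0],[0,-0.75,0.65],1],[[0,0,0],[0,-0.75,0.65],1],[[0,0,0],[0,-0.75,0.65],1]]'

```text
time_s: 1.4
tcp_pos: [0.4199, -0.0851, 0.3768]
tool_rot: [[-0.011, -0.934, -0.357], [0.023, -0.357, 0.934], [-1.0, 0.003, 0.025]]
force: [1.1, -1.3, 0.0]
grip_width: 0.0855
```

Request:
apply_moves --targets '[[[1,0,0],[0,-0.7,0.68],1],[[1,0,0],[0,-0.7,0.68],1],[[1,0,0],[0,-0.65,0.75],1],[[1,0,0],[0,-0.6,0.8],1],[[1,0,0],[0,-0.3,0.4],1]]'

```text
time_s: 1.82
tcp_pos: [0.51, 0.081, 0.3785]
tool_rot: [[-0.013, -0.996, 0.083], [0.024, 0.082, 0.996], [-1.0, 0.015, 0.023]]
force: [-0.6, -0.1, -0.8]
grip_width: 0.0851
```

Request:
apply_moves --targets '[[[1,0,0],[0,0,0],1],[[1,0,0],[0,0,0],1],[[1,0,0],[0,0,0],1],[[0,0,0],[0,0,0],1]]'

```text
time_s: 2.15
tcp_pos: [0.512, 0.0877, 0.3734]
tool_rot: [[-0.022, -0.938, 0.347], [0.022, 0.346, 0.938], [-1.0, 0.028, 0.013]]
force: [-0.6, 0.5, -0.3]
grip_width: 0.0855
```

```bash
cat >> h.py <<'E'
def st():
    from cell import manip
    s=manip.read_state();R=s['tool_rot']
    print(round(s['time_s'],2),'tcp',np.round(s['tcp_pos'],4),'yaw',round(np.degrees(np.arctan2(R[1,2],R[0,2])),2),'x',np.round(R[:,0],3),'F',np.round(s['force'],1),'T',np.round(s['ft_torque'],2),'w',round(s['grip_width'],4),'q',np.round(s['joints'],2));return s
def plan(s,p,yaw):
    "shift in tool units (now) and turn units to reach p, pointing down, jaw yaw deg"
    from scipy.spatial.transform import Rotation as Q
    R=s['tool_rot'];a=np.radians(yaw);z=np.array([np.cos(a),np.sin(a),0]);x=np.array([0,0,-1.]);T=np.c_[x,np.cross(z,x),z]
    print('shift',np.round(R.T@(np.array(p)-s['tcp_pos'])/.04,2),'turn',np.round(np.degrees(Q.from_matrix(R.T@T).as_rotvec())/5,2))
E
python3 - <<'E'
from h import *
from cell import manip
import cv2,pickle
s=st();plan(s,[.521,.128,.36],70)
c=manip.capture("wrist");cv2.imwrite("pics/w1.png",c["image"][:,:,::-1]);pickle.dump((s,c),open("w1.pkl","wb"))
E
```

```text
2.15 tcp [0.512  0.0877 0.3734] yaw 69.71 x [-0.022  0.022 -1.   ] F [-0.6  0.5 -0.3] T [-0.03 -0.07 -0.06] w 0.0855 q [ 0.45  0.21  0.42 -0.03 -1.79 -2.38]
shift [0.35 0.13 1.02] turn [-0.06  0.15 -0.32]
```

View pics/w1.png

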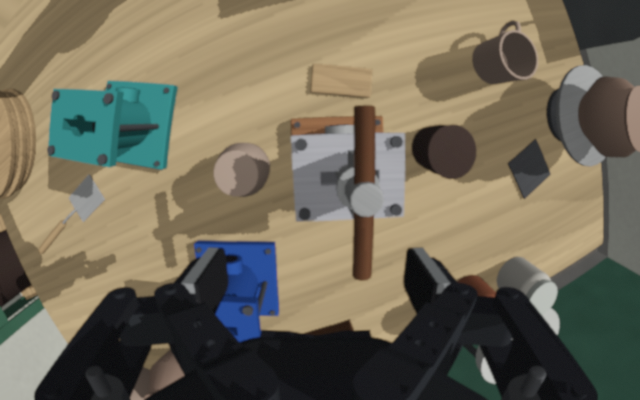

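The wrist view clearly shows the hub top at (366,197), bar ends at (365,106) and (363,279), and plate corners at (291,137), (405,134), (407,216) and (296,221). I'll measure from these.

```bash
cat >> h.py <<'E'
def wplane(s,c,uv,z):
    K=c['intrinsics'];x=np.array([uv[0]-K[0,2],uv[1]-K[1,2]]);r=np.linalg.norm(x);th=r/K[0,0]
    dc=np.r_[np.sin(th)*x/r,np.cos(th)];H=c['hand_eye'];R=s['tool_rot']
    d=R@H[:3,:3]@dc;o=R@H[:3,3]+s['tcp_pos'];return o+d*(z-o[2])/d[2]
E
python3 - <<'E'
from h import *
import pickle
np.set_printoptions(precision=4,suppress=True)
s,c=pickle.load(open("w1.pkl","rb"))
print('hub',wplane(s,c,(366,197),.283))
a=wplane(s,c,(365,106),.268);b=wplane(s,c,(363,279),.268);e=b-a;print('bar',a,b,(a+b)/2,np.linalg.norm(e),np.degrees(np.arctan2(e[1],e[0])))
P=np.array([wplane(s,c,p,.17)[:2] for p in[(291,136.5),(405,133.5),(407,216),(296,221)]]);print(P,P.mean(0))
for i in range(4):
    e=P[(i+1)%4]-P[i];print(np.linalg.norm(e),np.degrees(np.arctan2(e[1],e[0])))
E
```

```text
hub [0.5188 0.1297 0.283 ]
bar [0.4519 0.1547 0.268 ] [0.5953 0.1056 0.268 ] [0.5236 0.1302 0.268 ] 0.15158775150857667 -18.918148706131678
[[0.4555 0.0834]
 [0.4955 0.2071]
 [0.5905 0.1804]
 [0.549  0.0535]] [0.5226 0.1311]
0.13001804388975627 72.05351193166425
0.09867469288331819 -15.692242040745693
0.13355171420453762 -108.11096308147583
0.09821557082223407 162.2566042347751
```

Request:
apply_moves --targets '[[[-0.1,0.15,-0.3],[0.3,0.1,0.9],1],[[0,0,0],[0,0,0.1],1],[[0,0,0],[0,0,0],1]]'

```text
time_s: 2.45
tcp_pos: [0.5221, 0.1266, 0.3619]
tool_rot: [[0.0, -0.945, 0.328], [-0.0, 0.328, 0.945], [-1.0, -0.0, -0.0]]
force: [0.5, 0.2, 1.8]
grip_width: 0.0853
```

Run:
```python
from h import *
s=st();plan(s,[.522,.129,.30],70.5)
```

```text
2.45 tcp [0.5221 0.1266 0.3619] yaw 70.84 x [ 0. -0. -1.] F [0.5 0.2 1.8] T [-0.02  0.01 -0.02] w 0.0853 q [ 0.53  0.23  0.41  0.   -1.74 -2.43]
shift [1.55 0.02 0.06] turn [ 0.07 -0.    0.  ]
```

Request:
apply_moves --targets '[[[0,0,0],[0.8,0,0.06],1],[[0,0,0],[0.8,0,0],1],[[0,0,0],[0.7,0,0],1],[[0,0,0],[0.3,0,0],1],[[0,0,0],[0,0,0],1]]'

```text
time_s: 2.87
tcp_pos: [0.5228, 0.1277, 0.2552]
tool_rot: [[0.003, -0.948, 0.318], [0.003, 0.318, 0.948], [-1.0, -0.002, 0.004]]
force: [-0.3, 0.4, -0.5]
grip_width: 0.0857
```

Run:
```python
from h import *
from cell import manip
import cv2
s=st();plan(s,[.522,.129,.257],70.5)
c=manip.capture("wrist");cv2.imwrite("pics/w2.png",c["image"][:,:,::-1])
```

```text
2.87 tcp [0.5228 0.1277 0.2552] yaw 71.47 x [ 0.003  0.003 -1.   ] F [-0.3  0.4 -0.5] T [-0.04  0.07 -0.02] w 0.0857 q [ 0.53  0.22  0.13 -0.   -1.47 -2.42]
shift [-0.04  0.03  0.02] turn [0.19 0.04 0.02]
```

View pics/w2.png

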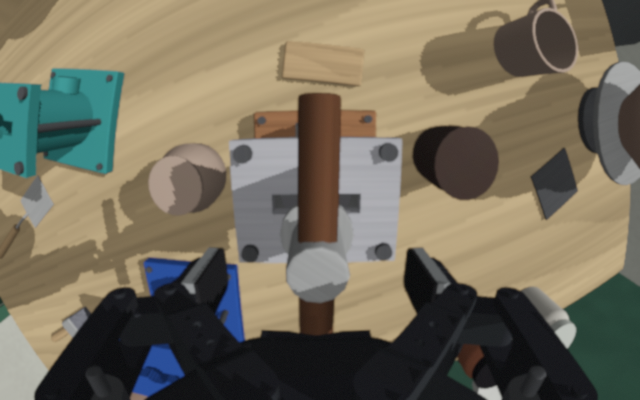

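The hub at (318,272) sits midway between the pads, with the bar perpendicular to the jaw. Closing.

Request:
apply_moves --targets '[[[0.2,0,0],[0,0,0],-1],[[0,0,0],[0,0,0],-1],[[0,0,0],[0,0,0],-1],[[0,0,0],[0,0,0],-1],[[0,0,0],[0,0,0],-1]]' --force 70

```text
time_s: 3.33
tcp_pos: [0.5256, 0.1273, 0.2625]
tool_rot: [[0.013, -0.942, 0.335], [0.006, 0.335, 0.942], [-1.0, -0.01, 0.01]]
force: [1.6, -0.3, 4.8]
grip_width: 0.0259
```

Request:
apply_moves --targets '[[[0,0,0],[0,0,0],-1],[[0,0,0],[0,0,0],-1],[[0,0,0],[0,0,0],-1],[[0,0,0],[0,0,0],-1],[[0,0,0],[0,0,0],-1]]'

```text
time_s: 3.75
tcp_pos: [0.5256, 0.1274, 0.2625]
tool_rot: [[0.013, -0.942, 0.335], [0.006, 0.335, 0.942], [-1.0, -0.01, 0.01]]
force: [0.9, -0.7, -1.3]
grip_width: 0.0258
```

Run:
```python
from h import *
from cell import manip
import cv2
s=st()
c=manip.capture("wrist");cv2.imwrite("pics/w3.png",c["image"][:,:,::-1])
c=manip.capture("side");cv2.imwrite("pics/s3.png",cv2.resize(c["image"][100:260,260:430,::-1],None,fx=4,fy=4))
```

```text
3.75 tcp [0.5256 0.1274 0.2625] yaw 70.45 x [ 0.013  0.006 -1.   ] F [ 0.9 -0.7 -1.3] T [-0.1  -0.08  0.02] w 0.0258 q [ 0.53  0.22  0.14  0.   -1.48 -2.44]
```

View pics/w3.png

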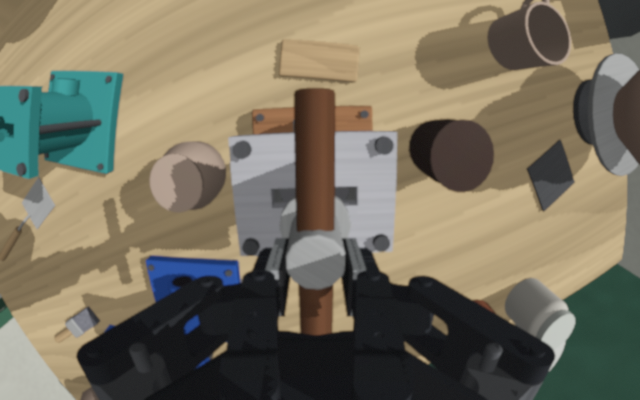

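View pics/s3.png

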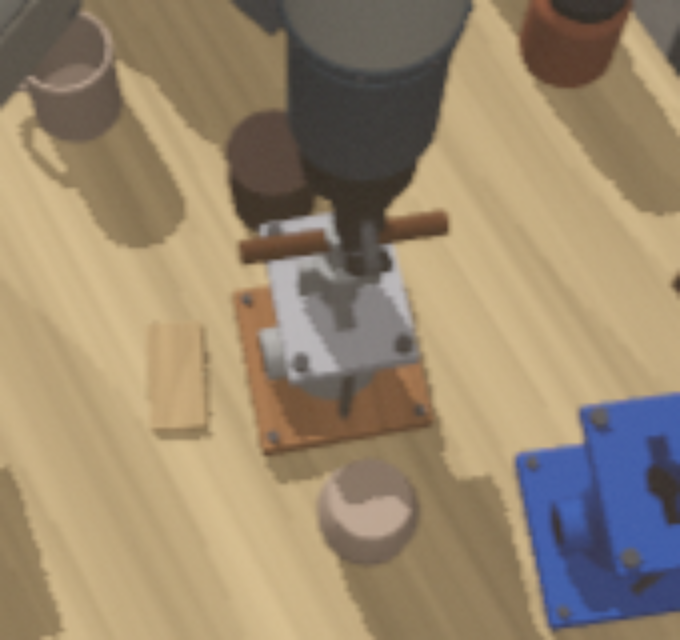

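Run:
```python
from h import *
from cell import manip
import cv2
s=st()
c=manip.capture("wrist");print(wplane(s,c,(315.5,260.5),.283))
cv2.imwrite("pics/w4.png",cv2.resize(c["image"][200:340,240:400,::-1],None,fx=4,fy=4,interpolation=3))
```

```text
3.85 tcp [0.5256 0.1274 0.2625] yaw 70.45 x [ 0.013  0.006 -1.   ] F [-0.2 -0.6 -1.6] T [-0.15 -0.08 -0.02] w 0.0257 q [ 0.53  0.22  0.14  0.   -1.48 -2.44]
[0.51969454 0.13039404 0.283     ]
```

View pics/w4.png

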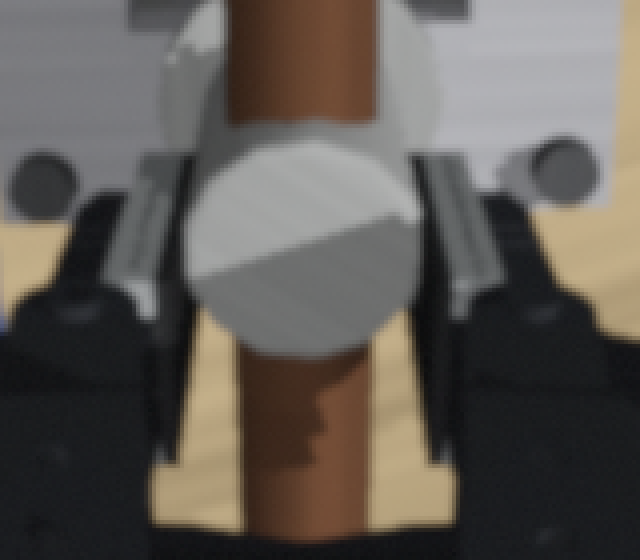

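The hub is about 5 mm off the pad centre along tool y, so I'll open a little, recentre and regrip.

Request:
apply_moves --targets '[[[0,0,0],[0,0,0],0],[[0,0,0],[0,0,0],0],[[0,0.1,-0.2],[0.1,0.12,0.02],0],[[0,0,0],[0,0,0],0],[[0,0,0],[0,0,0],0]]'

```text
time_s: 4.32
tcp_pos: [0.5219, 0.1299, 0.2594]
tool_rot: [[0.029, -0.942, 0.335], [-0.008, 0.335, 0.942], [-1.0, -0.03, 0.002]]
force: [-0.4, -0.7, -0.0]
grip_width: 0.0428
```

Run:
```python
from h import *
s=st();plan(s,[.521,.1295,.259],70.5)
```

```text
4.32 tcp [0.5219 0.1299 0.2594] yaw 70.44 x [ 0.029 -0.008 -1.   ] F [-0.4 -0.7 -0. ] T [0.04 0.07 0.03] w 0.0428 q [ 0.55  0.21  0.11  0.02 -1.45 -2.46]
shift [ 0.01  0.02 -0.02] turn [-0.01  0.03  0.34]
```

Request:
apply_moves --targets '[[[0,0,0.35],[0,0,0],0],[[0,0,0],[0,0,0],-1],[[0,0,0],[0,0,0],-1],[[0,0,0],[0,0,0],-1],[[0,0,0],[0,0,0],-1]]' --force 60

```text
time_s: 4.73
tcp_pos: [0.5222, 0.1297, 0.2606]
tool_rot: [[0.001, -0.942, 0.335], [0.004, 0.335, 0.942], [-1.0, 0.001, 0.004]]
force: [-0.4, -0.5, 0.0]
grip_width: 0.026
```

Run:
```python
from h import *
s=st();plan(s,[.521,.1295,.259],70.5)
```

```text
4.73 tcp [0.5222 0.1297 0.2606] yaw 70.45 x [ 0.001  0.004 -1.   ] F [-0.4 -0.5  0. ] T [ 0.1   0.25 -0.02] w 0.026 q [ 0.53  0.22  0.14 -0.   -1.49 -2.44]
shift [ 0.04  0.03 -0.01] turn [-0.01  0.04 -0.01]
```

Good grip. Turning: world +91.5° is about −18.3 units about tool x. I'll start with 5 and check.

Request:
apply_moves --targets '[[[-1,0,0],[0,0,0],-1],[[-1,0,0],[0,0,0],-1],[[-1,0,0],[0,0,0],-1],[[-1,0,0],[0,0,0],-1],[[-1,0,0],[0,0,0],-1]]'

```text
time_s: 5.15
tcp_pos: [0.5221, 0.1299, 0.2606]
tool_rot: [[0.003, -0.994, -0.112], [0.004, -0.112, 0.994], [-1.0, -0.003, 0.004]]
force: [-0.5, 0.6, 0.4]
grip_width: 0.0259
```

Run:
```python
from h import *
from cell import manip
import cv2
s=st();plan(s,[.521,.1295,.259],162)
c=manip.capture("wrist");cv2.imwrite("pics/w5.png",c["image"][:,:,::-1])
```

```text
5.15 tcp [0.5221 0.1299 0.2606] yaw 96.41 x [ 0.003  0.004 -1.   ] F [-0.5  0.6  0.4] T [0.06 0.08 0.05] w 0.0259 q [ 0.53  0.22  0.14 -0.   -1.48 -1.99]
shift [ 0.04  0.03 -0.01] turn [-13.12   0.02   0.06]
```

View pics/w5.png

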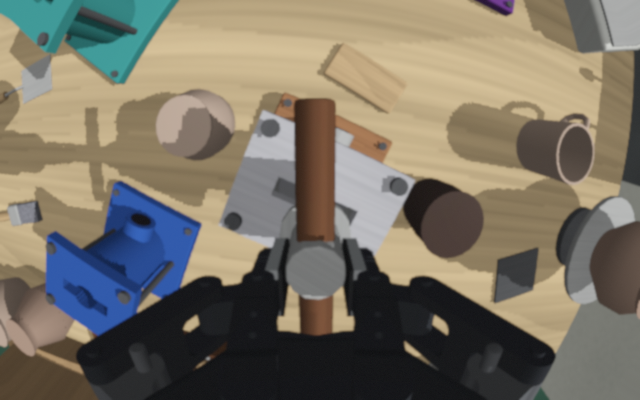

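The bar is turning with the tool: it stays vertical in the wrist image while the plate rotates. Continuing.

Request:
apply_moves --targets '[[[-1,0,0],[0,0,0],-1],[[-1,0,0],[0,0,0],-1],[[-1,0,0],[0,0,0],-1],[[-1,0,0],[0,0,0],-1],[[-1,0,0],[0,0,0],-1]]'

```text
time_s: 5.62
tcp_pos: [0.5217, 0.1303, 0.2606]
tool_rot: [[0.004, -0.847, -0.532], [0.005, -0.532, 0.847], [-1.0, -0.006, 0.002]]
force: [-0.5, 0.4, -0.7]
grip_width: 0.0261
```

Request:
apply_moves --targets '[[[-1,0,0],[0,0,0],-1],[[-1,0,0],[0,0,0],-1],[[-1,0,0],[0,0,0],-1],[[-1,0,0],[0,0,0],-1],[[-1,0,0],[0,0,0],-1]]'

```text
time_s: 6.03
tcp_pos: [0.5211, 0.1307, 0.2606]
tool_rot: [[0.004, -0.533, -0.846], [0.006, -0.846, 0.534], [-1.0, -0.007, -0.001]]
force: [-0.0, -0.8, -0.2]
grip_width: 0.0262
```

Request:
apply_moves --targets '[[[-1,0,0],[0,0,0],-1],[[-1,0,0],[0,0,0],-1],[[-1,0,0],[0,0,0],-1],[[-0.2,0,0],[0,0,0],-1],[[0,0,0],[0,0,0],-1]]'

```text
time_s: 6.45
tcp_pos: [0.5202, 0.1308, 0.2606]
tool_rot: [[0.004, -0.274, -0.962], [0.006, -0.962, 0.274], [-1.0, -0.007, -0.003]]
force: [0.3, -0.2, -0.8]
grip_width: 0.0257
```

Run:
```python
from h import *
from cell import manip
import cv2,pickle
s=st();plan(s,[.521,.1295,.259],162)
c=manip.capture("wrist");cv2.imwrite("pics/w6.png",c["image"][:,:,::-1]);pickle.dump((s,c),open("w6.pkl","wb"))
```

```text
6.45 tcp [0.5202 0.1308 0.2606] yaw 164.09 x [ 0.004  0.006 -1.   ] F [ 0.3 -0.2 -0.8] T [-0.06  0.07  0.04] w 0.0257 q [ 0.54  0.22  0.13 -0.   -1.48 -0.81]
shift [ 0.04  0.03 -0.03] turn [ 0.42 -0.03  0.08]
```

View pics/w6.png

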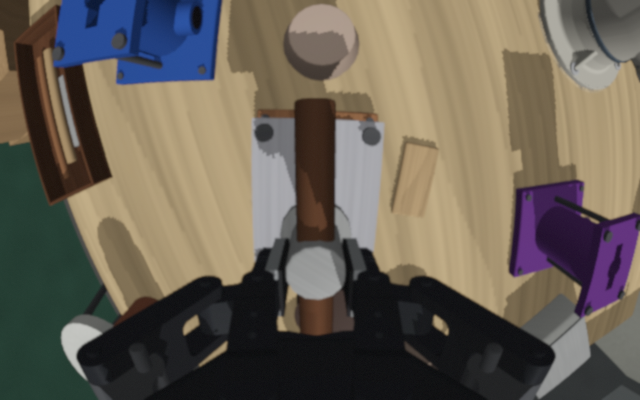

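Run:
```python
import pickle,cv2
s,c=pickle.load(open("w6.pkl","rb"))
cv2.imwrite("pics/w6c.png",cv2.resize(c["image"][90:260,235:400,::-1],None,fx=3.5,fy=3.5,interpolation=3))
```

```text
(no output)
```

View pics/w6c.png

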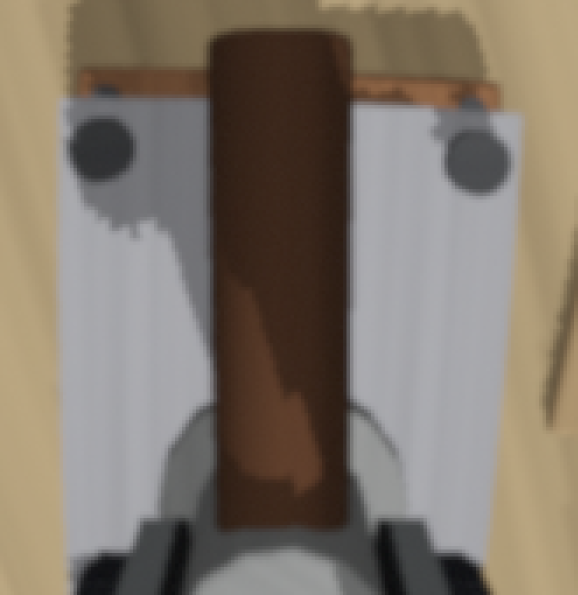

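Run:
```python
import pickle
from h import *
s,c=pickle.load(open("w6.pkl","rb"))
g=lambda u,v:(235+(u+.5)/3.5-.5,90+(v+.5)/3.5-.5)
def ang(p,q,z):
    a=wplane(s,c,g(*p),z);b=wplane(s,c,g(*q),z);e=a-b;return np.degrees(np.arctan2(e[1],e[0]))%180
print('plate L',ang((60,101),(70,560),.17),'R',ang((522,117),(487,560),.17),'top edge+90',(ang((522,116),(60,100),.17)+90)%180,'board edge',(ang((500,85),(82,70),.022)+90)%180)
print('bar L',ang((209,60),(217,520),.268),'R',ang((352,60),(349,520),.268),'mid',ang((280.5,60),(283,520),.268))
```

```text
plate L 72.55602593221508 R 72.42172177754627 top edge+90 72.14884529753601 board edge 72.07307037266762
bar L 74.27243744486928 R 74.47135963344053 mid 74.37110061530477
```

The slot is at 72.3° and the bar at 74.4°, so I'll turn back 2°.

Request:
apply_moves --targets '[[[0.45,0,0],[0,0,0],-1],[[0,0,0],[0,0,0],-1]]'

```text
time_s: 6.67
tcp_pos: [0.5202, 0.1306, 0.2606]
tool_rot: [[0.004, -0.319, -0.948], [0.005, -0.948, 0.319], [-1.0, -0.006, -0.003]]
force: [-0.5, 0.1, 1.0]
grip_width: 0.0261
```

Run:
```python
from h import *
s=st();plan(s,[.5205,.1305,.203],162.2)
```

```text
6.67 tcp [0.5202 0.1306 0.2606] yaw 161.4 x [ 0.004  0.005 -1.   ] F [-0.5  0.1  1. ] T [-0.17  0.27  0.03] w 0.0261 q [ 0.54  0.22  0.13 -0.   -1.48 -0.86]
shift [ 1.44  0.01 -0.  ] turn [-0.16 -0.03  0.07]
```

Request:
apply_moves --targets '[[[0,0,0],[0.12,0,0],-1],[[0,0,0],[0.12,0,0],-1],[[0,0,0],[0.12,0,0],-1]]'

```text
time_s: 6.92
tcp_pos: [0.5213, 0.1305, 0.2517]
tool_rot: [[0.012, -0.321, -0.947], [0.007, -0.947, 0.321], [-1.0, -0.01, -0.009]]
force: [-3.6, 0.4, 9.9]
grip_width: 0.0259
```

Request:
apply_moves --targets '[[[0,-0.1,0],[0.2,0,0],-1],[[0,-0.1,0],[0.2,0,0],-1],[[0,0,0],[0.2,0,0],-1],[[0,0,0],[0.2,0,0],-1]]'

```text
time_s: 7.25
tcp_pos: [0.5223, 0.1303, 0.229]
tool_rot: [[0.007, -0.322, -0.947], [0.015, -0.946, 0.323], [-1.0, -0.016, -0.001]]
force: [-5.5, -0.7, 12.4]
grip_width: 0.0261
```

Run:
```python
from h import *
from cell import manip
import cv2
s=st();plan(s,[.5205,.1305,.203],162)
c=manip.capture("wrist");cv2.imwrite("pics/w7.png",c["image"][:,:,::-1])
```

```text
7.25 tcp [0.5223 0.1303 0.229 ] yaw 161.18 x [ 0.007  0.015 -1.   ] F [-5.5 -0.7 12.4] T [0.17 2.78 0.03] w 0.0261 q [ 0.53  0.23  0.07 -0.01 -1.4  -0.86]
shift [0.65 0.02 0.04] turn [-0.16 -0.02  0.18]
```

View pics/w7.png

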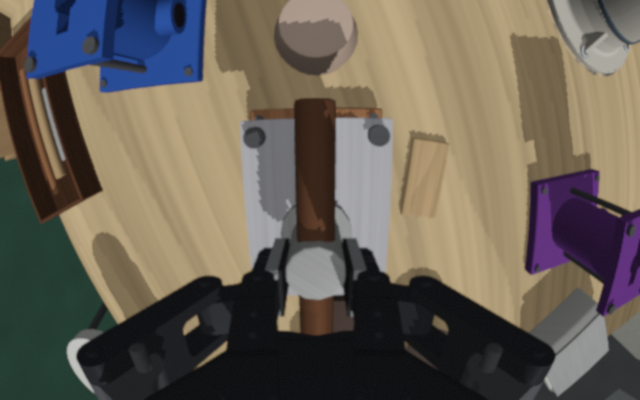

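The plunger is going down with the tool. Continuing, with a small correction for the sideways drift.

Request:
apply_moves --targets '[[[0,0,0.1],[0.2,0,0.05],-1],[[0,0,0.1],[0.2,0,0.02],-1],[[0,0,0],[0.2,0,0.01],-1],[[0,0,0],[0.15,0,0.01],-1]]'

```text
time_s: 7.63
tcp_pos: [0.5212, 0.1312, 0.2068]
tool_rot: [[0.014, -0.324, -0.946], [-0.0, -0.946, 0.324], [-1.0, -0.004, -0.013]]
force: [-4.2, -0.7, 11.0]
grip_width: 0.0266
```

Request:
apply_moves --targets '[[[0,0,0],[0.15,0,0],-1],[[0,0,0],[0.1,0,0],-1]]'

```text
time_s: 7.8
tcp_pos: [0.5221, 0.131, 0.2021]
tool_rot: [[0.02, -0.324, -0.946], [-0.0, -0.946, 0.324], [-1.0, -0.007, -0.019]]
force: [-12.1, 1.0, 28.7]
grip_width: 0.0262
```

The force rose to 28.7 N at z=0.202, as expected when the collar seats. Releasing and backing off.

Request:
apply_moves --targets '[[[0,0,0],[0,0,0],-1],[[0,0,0],[0,0,0],1],[[0,0,0],[0,0,0],1],[[0,0,0],[0,0,0],1],[[0,0,0],[0,0,0],1]]'

```text
time_s: 8.22
tcp_pos: [0.5222, 0.1312, 0.2029]
tool_rot: [[0.022, -0.326, -0.945], [0.001, -0.945, 0.327], [-1.0, -0.008, -0.021]]
force: [0.1, -0.5, 0.3]
grip_width: 0.0731
```

Request:
apply_moves --targets '[[[0,0,0],[0,0,0],1],[[0,0,0],[0,0,0],1],[[0,0,0],[-0.3,0,0],1],[[0,0,0],[-0.8,0,0],1],[[0,0,0],[-1,0,0],1]]'

```text
time_s: 8.63
tcp_pos: [0.5166, 0.13, 0.279]
tool_rot: [[0.004, -0.328, -0.945], [-0.006, -0.945, 0.327], [-1.0, 0.004, -0.006]]
force: [1.2, 0.0, 0.7]
grip_width: 0.0856
```

Request:
apply_moves --targets '[[[0,0,0],[-1,0,0],1],[[0,0,0],[-0.8,0,0],1],[[0,0,0],[0,0,0],1],[[0,0,0],[0,0,0],1]]'

```text
time_s: 8.97
tcp_pos: [0.5179, 0.13, 0.3623]
tool_rot: [[0.016, -0.328, -0.944], [-0.002, -0.945, 0.328], [-1.0, -0.003, -0.016]]
force: [0.9, 0.3, -1.9]
grip_width: 0.085
```

Run:
```python
from h import *
from cell import manip
import cv2,pickle
s=st()
c=manip.capture("wrist");d={'w':(s,c),'scene':manip.capture("scene"),'side':manip.capture("side")};pickle.dump(d,open("f.pkl","wb"))
cv2.imwrite("pics/w8.png",c["image"][:,:,::-1])
a=cv2.resize(d['scene']["image"][170:290,260:430,::-1],None,fx=4.5,fy=4.5,interpolation=3);cv2.imwrite("pics/a8.png",a)
b=cv2.resize(d['side']["image"][115:245,280:410,::-1],None,fx=4.5,fy=4.5,interpolation=3);cv2.imwrite("pics/b8.png",b)
```

```text
8.97 tcp [0.5179 0.13   0.3623] yaw 160.83 x [ 0.016 -0.002 -1.   ] F [ 0.9  0.3 -1.9] T [0.07 0.04 0.03] w 0.085 q [ 0.55  0.21  0.38  0.01 -1.72 -0.88]
```

View pics/w8.png

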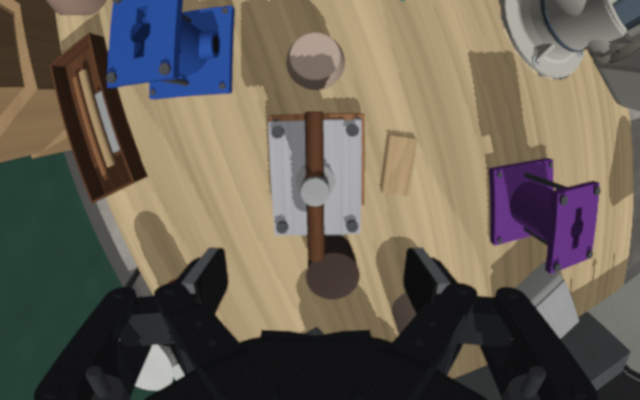

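View pics/a8.png

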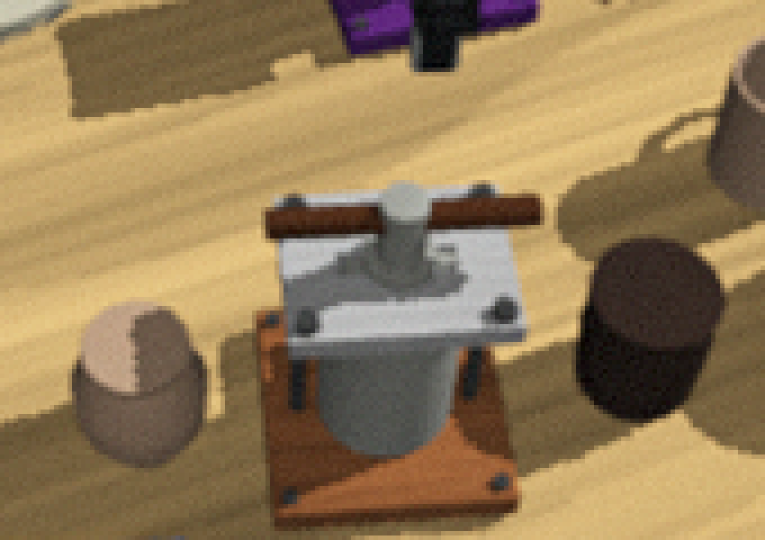

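View pics/b8.png

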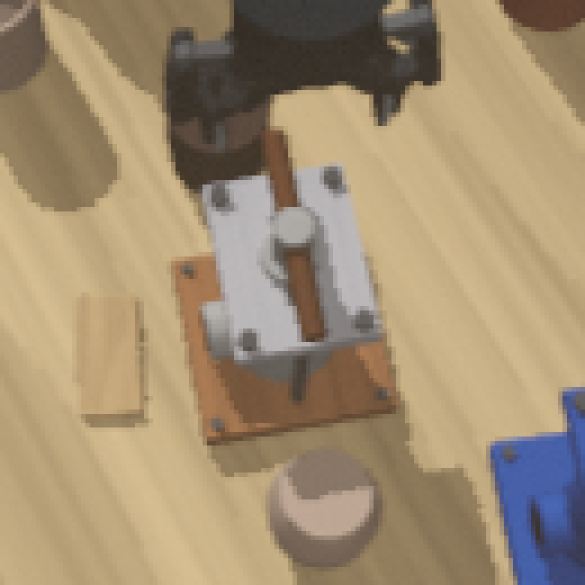

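The collar appears seated on the plate with the bar along the slot, and the pots look unmoved. I'll check the height and positions with numbers.

Run:
```python
from h import *
import pickle
np.set_printoptions(precision=4,suppress=True)
d=pickle.load(open("f.pkl","rb"));A=d['scene'];B=d['side']
fa=lambda u,v:(260+u/4.5-.4,170+v/4.5-.4); fb=lambda u,v:(280+u/4.5-.4,115+v/4.5-.4)
print("hub",tri(A,fa(405,200),B,fb(294,226)),'wrist',wplane(*d['w'],(315,190),.225))
l,r=plane(A,fa(268,222),.21),plane(A,fa(541,211),.21);e=r-l;print(l,r,np.degrees(np.arctan2(e[1],e[0])),np.linalg.norm(e))
a=wplane(*d['w'],(314,114),.21);b=wplane(*d['w'],(316.5,259),.21);e=a-b;print(a,b,(a+b)/2,np.degrees(np.arctan2(e[1],e[0]))%180,np.linalg.norm(e))
c0=pickle.load(open("c0.pkl","rb"))
for n,(y0,y1,x0,x1) in dict(jar=(230,276,272,308),crock=(220,266,385,424)).items():
    print(n,np.abs(c0['scene']['image'][y0:y1,x0:x1].astype(int)-A['image'][y0:y1,x0:x1]).mean())
```

```text
hub (array([0.5214, 0.1299, 0.2247]), np.float64(0.0001311284253855198)) wrist [0.5212 0.1286 0.225 ]
[0.4969 0.061  0.21  ] [0.5463 0.2003 0.21  ] 70.46092865146856 0.14781369545848283
[0.4994 0.0623 0.21  ] [0.5456 0.2026 0.21  ] [0.5225 0.1324 0.21  ] 71.7680241065205 0.14764975426753094
jar 4.330112721417069
crock 4.052396878483835
```

Run:
```python
from cell import manip
print(manip.hand_in())
```

```text
the job is handed in; nothing more can be done
None
```

I handed the job in at about 9 s, with the plunger home on the cap plate. I gripped it by the hub, turned it about 91° until the bar lined up with the slot, and pushed it down 58 mm. The push took about 10–12 N and rose to 28.7 N when the collar seated. I then let go and lifted the gripper clear.

**Last checks**
- **Height:** the hub top measured 0.2247 m across two views, and fully home is 0.225 m.
- **Position:** the hub was about 1 mm from my estimate of the barrel axis.
- **Alignment:** the bar read 71.8° in the wrist view and 70.5° in the scene view, against the slot at about 72.3°. The two readings differ by 1.3°, but both are well inside the 0.2 rad limit.
- **Pots:** the jar and crock looked unmoved and upright, and their image patches differed from the start only slightly, with no visible shift.

**What did not go to plan:** the first grip pulled the tool about 7 mm up and 3 mm sideways, leaving the hub off-centre between the pads. I opened, recentred and gripped again before turning. The gripper also read about 26 mm on the 28 mm hub.

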